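Raise the sprung shield of a UV viewing table to its working mark and hold it

ROBOT

A 7-joint arm with a two-finger parallel gripper is mounted at the origin on the work surface. World frame = base frame: x ahead of the robot, y to its left, z up, the work surface at z = 0. Lengths are in m, angles in rad, forces in N, time in s.
With the tool pointing down it reaches from about 0.4 to 0.875 m from the base axis. Payload 19.3 kg.
Tool frame: the origin (TCP) lies at the very end of the fingers, on their centre line; the grasp point (between the pads) lies 19 mm behind it; z points along the fingers, y is the line along which they close (so a half turn about z gives the same grasp; the last joint's range is limited). The gripper opens to 85 mm and grips with 20 to 120 N. Pads are 22 mm wide; open, the fingers measure 114 mm over their backs; the gripper's body (76 mm by 85 mm) begins 54 mm behind the grasp point. The pads swing forward as they close: fully open they stand 13 mm farther back than shut.
Start: joints at [1.122, 0.521, -0.036, 1.599, 0.021, 1.021, -0.113], TCP at [0.231, -0.581, 0.231] pointing down, gripper open.
Joint ranges: [-2.91, 2.91], [-0.3, 2.13], [-1.5, 1.42], [0.17, 2.43], [-1.26, 4.41], [0.16, 1.93], [-2.52, 2.52]. Speed limits (rad/s): [1.89, 1.89, 2.39, 2.39, 3.01, 3.01, 3.01].

INTERFACE

Orientations are given as [roll, pitch, yaw] about the fixed x, y, z axes, in that order (R = Rz(yaw) Ry(pitch) Rx(roll)).
In Python, from workcell import monitor, optics, job_done gives the robot as it stands.
- The arm moves only by the shell command python3 -m handwheel 'ROWS' [FORCE]. ROWS is JSON, a list of rows, each an object of numbers: "dx", "dy", "dz": the shift along the tool's x, y, z in cm; "wx", "wy", "wz": the turn, a rotation vector about the tool's x, y, z in rad; "claw": the opening in per cent of the stroke, from 0 (shut) to 100 (fully open). A call has 1 to 8 rows; each row shifts and turns the commanded pose from where the row before left it, along the tool's axes as they then stand; what a row does not reach is not made up. A row lasts 1/8 s, in which the tool goes at most 62.5 mm and 10.7 degrees, less where a joint would pass 70% of its speed; a pose out of reach is approached as far as the arm can. A call with a gripper value outside its range is refused whole. The fingers move at their own pace and stop on an object; FORCE is the grip in N (left out, the last holds). Time passes only in rows, so rows that do not move let the fingers close. It gives the time, the measured TCP pose, the force, the opening and the grip force at its end, in the units of the state.
- monitor.observe(): the state, without advancing time (a new reading comes with each control period).
- optics.grab_frame(name): name is "scene" or "top" or "wrist"; returns a dict with "frame" (384x512x3 uint8, blue, green, red), "fovy" (degrees; the focal length in pixels is half the picture's height over the tangent of half this angle, whatever the lens; pixels are square), "cx", "cy" (the principal point, pixels), "k1" (the pictures are not rectified: a ray, as slopes to the right and down, at radius r is drawn at 1 + k1 r^2 times it, then the intrinsics apply), "R" (3x3) and "t" (3): a world point X has camera coordinates R X + t. Camera axes: x right, y down, z forward; pixel columns grow to the right and rows downward; lengths in m; the calibration is good to about 2 mm. A picture is of the moment at which its call begins. There is no depth.
- job_done(): hands the job in; it is judged then, once.
Trained networks look in the newest picture that a camera, given by its name, has taken for a name from the list of things; names that differ only in an ending like _2 or _b are one class to them, and where a whole thing is asked for, a point or a joint stands for the part that bears it (a point fixed in the world has none). Each returns a list of dicts, best first, with "p" (0 to 1); they miss things now and then, are a little off and sometimes report something else, mostly with a low value. They report only what shows in the picture. A call takes as long as a camera call.
- optics.masks_of(name, camera): "region" (384x512 bool, what is visible of it) and "rect" ([left, top, width, height] in pixels, round what is visible of it).
The state is a dict: "clock": time; "qpos": joint angles; "qd": joint speeds; "joint_efforts": joint torques, N m; "position": TCP position; "tool_rot": TCP orientation; "force": force on the tool from outside, world axes, zero at the start; "moment": the same for the moment, N m; "grip_width": finger opening in m; "finger_force": force on a finger pad.
Only numpy, scipy, OpenCV 4.12 (cv2) and the standard library are available. Lean on these libraries where they do the work, as an engineer would, in place of code of your own. Each camera call takes 0.05 s, during which the arm holds its last target. There are 200 camera calls.

TASK

A colleague wants to pick glowing colonies from the culture dish on the UV viewing table. With the amber shield still fully shut, switch the lamp on by pushing its red toggle right over, away from you; then lift the shield by its front pull bar, against the spring hinge, until its yellow pointer lines up with the green clip on the side quadrant (never into the red part), and finish while still holding it there, steady, by the bar. Leave the clip, the dish, the dish stack, the stain bottle and the slide box where they are.

Things in the scene. Friction and masses are not known exactly. Their poses are not given: they have to be found in the camera images.
- uv_table: UV viewing table: white metal lamp housing, 300 deep (x) x 360 wide (y) x 85 mm high to its deck, fixed on the bench. Origin: centre of its underside. x points from its front (robot side) to its back, y to its left, z up. Amber shield on the right of the deck, grey control strip 68 mm wide along the left edge, thin white upright quadrant along the right edge.
- shield (a joint): Opening of the amber shield, rad: 0 shut, grows as its front rises (stop at 1.31). Hinge axis level, along housing y, at housing x = +95, z = 117 mm. A shallow hood 245 long x 260 wide x 30 mm deep, 0.55 kg +-20%. A spring pulls it shut: lifting at the bar takes about 5 N at 0, 7 N at 0.75 rad; let go, it falls shut. Red part of the quadrant: from 0.98 rad.
- handle (a point): Centre of the shield's black pull bar: round, 12 mm thick, 110 mm long along y, 94 mm clear between its two arms, 34 mm clear behind it to the shield's skirt (flush with the housing's front), free below down to the bench. Shut: housing x = -190, y = -35, z = 103 mm, i.e. 285 mm ahead of and 14 mm below the hinge axis, about which it swings. Axes: the shield's, as the housing's when shut.
- pointer (a point): Tip of the yellow pointer on the right edge of the shield, 116 mm from the hinge axis, level with it when shut.
- clip (a joint): Where the green clip is clamped on the quadrant, rad, with the same axis and the same zero as joint shield: the pointer is on the clip's middle when both values are equal. The clip stays where it is unless pushed hard.
- clip_mark (a point): Centre of the green clip (44 mm radially, 16 along the scale, 14 thick, small dark screw), 139 mm from the hinge axis, on the white quadrant (120 to 145 mm from that axis, black tick every 10 degrees from 0) at the housing's right edge, y = -174 mm. Its axes turn with the clip as the handle's do with the shield.
- lamp_switch (a joint): Lamp toggle, rad: 0 fully towards the housing's front (off), 1.0 fully over to the back (on, counted from 0.8). Stays where it is left; about 1.5 N at the tip moves it.
- switch_tip (a point): Centre of the red ball tip (16 mm across) of the lamp toggle, on the front part of the control strip. The toggle's pivot is at housing x = -105, y = +141, z = 97 mm; the tip is 42 mm from it, so it moves about 40 mm from front to back and stands about 134 mm above the bench at either end.
- dish_mid (a point): Centre of the culture dish, 90 mm across, 16 mm high, lying under the shield on the dark violet filter glass (87 mm above the bench). Bystander.
- dish_stack_mid (a point): Centre of a stack of three dishes, 90 mm across, 48 mm high, on the bench. Bystander.
- stain_bottle_mid (a point): Point 50 mm up in the amber stain bottle, 48 mm across, 105 mm high, on the bench. Bystander.
- slide_box_mid (a point): Centre of the blue slide box, 87 x 177 x 36 mm, on the bench. Bystander.

How it is judged:
By the outcome, as a careful person would: the job done as asked, in the order asked, and still so for the second after the job is handed in, while the arm keeps its last pose, push and grip.
It also fails if it takes over 48 s, if anything falls off the work surface, if the arm or the gripper's body presses on something with over 40 N, if the wrist force passes 120 N, or if a joint passes its speed limit or range.

## Working session

There is one attempt and no reset: what is moved stays moved. The work goes in short steps, Python scripts to look and compute and a shell command to move; the robot and the scene stay as the last step left them, time stands still between calls to the robot, and variables do not carry over. Pictures are saved under pics/ and viewed, at most 10 in all, crops included, and the job is handed in when it is done.

```bash
mkdir -p pics; cat > h.py <<'E'
import numpy as np,cv2,json
from workcell import monitor,optics,job_done
def grab(n):
    f=optics.grab_frame(n); return f
def K(f):
    h=f["frame"].shape[0]; return h/2/np.tan(np.radians(f["fovy"])/2)
def proj(f,X):
    X=np.atleast_2d(X); c=X@np.array(f["R"]).T+np.array(f["t"]); s=c[:,:2]/c[:,2:]
    r2=(s**2).sum(1,keepdims=True); s=s*(1+f["k1"]*r2); return s*K(f)+[f["cx"],f["cy"]]
def ray(f,px):
    d=(np.array(px,float)-[f["cx"],f["cy"]])/K(f); s=d.copy()
    for _ in range(30): s=d/(1+f["k1"]*(s@s))
    R=np.array(f["R"]); v=R.T@np.r_[s,1]; return -R.T@np.array(f["t"]), v/np.linalg.norm(v)
def onz(f,px,z):
    o,v=ray(f,px); return o+v*(z-o[2])/v[2]
E
cat > a.py <<'E'
from h import *
print(monitor.observe())
ims=[]
for n in ["scene","top"]:
    f=grab(n); cv2.imwrite(f"pics/{n}0.png",f["frame"]); print(n,f["fovy"],f["k1"],(-np.array(f["R"]).T@f["t"]).round(3))
    np.save(f"{n}0.npy",f,allow_pickle=True)
    for t in ["uv_table","shield","handle","clip","lamp_switch","pointer","dish_stack_mid","stain_bottle_mid","slide_box_mid"]:
        for d in optics.masks_of(t,n)[:2]:
            ys,xs=np.nonzero(d["region"]); print(t,round(d["p"],2),d["rect"],(xs.mean().round(1),ys.mean().round(1)) if len(xs) else None,len(xs))
f=[cv2.imread(f"pics/{n}0.png") for n in ["scene","top"]]
E
python3 a.py
```

```text
{'clock': 0.0, 'qpos': array([ 1.12178542,  0.52205642, -0.03634375,  1.60003179,  0.02122186,
        1.02111386, -0.11277318]), 'qd': array([-0.00230877, -0.0004735 , -0.00187471,  0.00015415,  0.00021713,
        0.00310814,  0.00038847]), 'joint_efforts': array([ 4.35295478e-04, -9.27105975e+01,  1.98022708e+00, -3.69932950e+01,
        1.79105939e-02,  8.18092172e-03, -8.37009361e-05]), 'position': array([ 0.2309679 , -0.58036782,  0.23069062]), 'tool_rot': array([-3.14037303e+00,  9.93019139e-05,  3.78853855e-01]), 'force': array([ 0.52942197,  0.42727564, -0.56730178]), 'moment': array([ 1.94269344e-02, -5.85079695e-05, -4.25390129e-02]), 'finger_force': 0.0, 'grip_width': 0.08511991763364629}
scene 43.86547689732995 -0.06479083731598524 [1.57  0.225 1.126]
uv_table 0.63 [200.9, 163.8, 137.3, 122.6] (np.float64(268.4), np.float64(226.3)) 13186
shield 0.79 [205.0, 164.8, 107.1, 82.5] (np.float64(260.7), np.float64(203.7)) 6153
handle 0.63 [206.9, 167.1, 106.9, 79.1] (np.float64(260.9), np.float64(203.8)) 5970
handle 0.17 [322.7, 182.5, 6.7, 16.2] (np.float64(324.8), np.float64(
[... 758 characters left out ...]
7.9)) 5327
shield 0.53 [118.4, 179.2, 18.7, 16.9] (np.float64(128.1), np.float64(187.0)) 170
handle 0.58 [201.6, 140.6, 71.8, 82.8] (np.float64(237.7), np.float64(177.8)) 5334
clip 0.61 [278.4, 162.1, 7.1, 12.1] (np.float64(278.5), np.float64(167.4)) 59
pointer 0.77 [200.7, 143.4, 76.4, 78.0] (np.float64(237.3), np.float64(177.7)) 5316
dish_stack_mid 0.9 [103.2, 248.8, 27.9, 21.5] (np.float64(118.5), np.float64(256.4)) 578
stain_bottle_mid 0.51 [198.9, 138.6, 75.6, 85.8] (np.float64(237.3), np.float64(177.9)) 5297
stain_bottle_mid 0.5 [119.5, 175.8, 15.3, 20.1] (np.float64(127.7), np.float64(187.0)) 207
slide_box_mid 0.64 [352.7, 206.7, 49.2, 30.7] (np.float64(376.6), np.float64(222.4)) 1280
```

View pics/scene0.png

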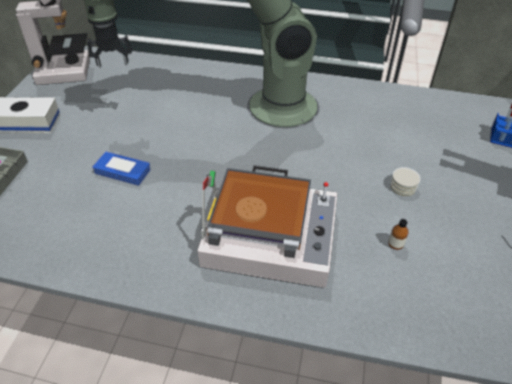

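View pics/top0.png

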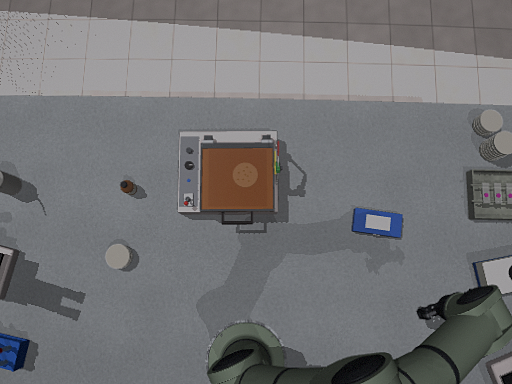

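The scene picture shows the table at (268,226), its pull bar at (268,170), the red toggle at (325,185) and the green clip at (212,178). In the top picture the housing spans columns 178–277 and rows 130–213, with the toggle at (189,200).

```bash
python3 - <<'E'
import cv2,numpy as np
a=cv2.imread("pics/top0.png")[120:240,165:295]; b=cv2.imread("pics/scene0.png")[155:295,190:350]
a=cv2.resize(a,None,fx=3,fy=3,interpolation=2); b=cv2.resize(b,None,fx=2.5,fy=2.5,interpolation=2)
c=np.zeros((max(a.shape[0],b.shape[0]),a.shape[1]+b.shape[1],3),np.uint8); c[:a.shape[0],:a.shape[1]]=a; c[:b.shape[0],a.shape[1]:]=b
cv2.imwrite("pics/c1.png",c); print(c.shape)
E
```

```text
(360, 790, 3)
```

View pics/c1.png

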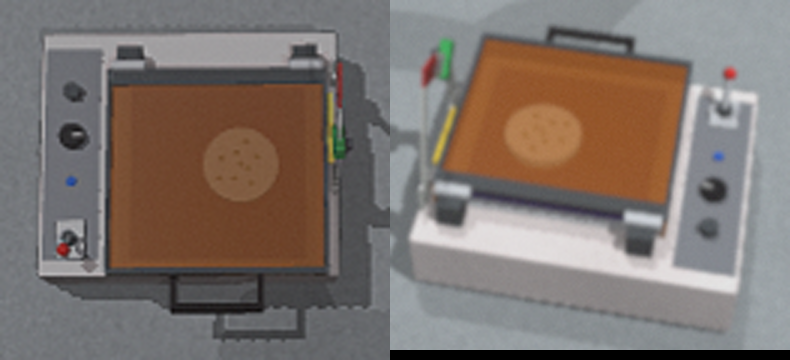

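The crops show the deck corners, the bar, the toggle's red ball leaning to the front, and the clip beside the quadrant just below the red part. Fitting the housing pose and clip angle from these.

```bash
cat > fit.py <<'E'
from h import *
from scipy.optimize import least_squares
T=np.load("top0.npy",allow_pickle=True).item(); S=np.load("scene0.npy",allow_pickle=True).item()
pt=lambda u,v:((u+.5)/3-.5+165,(v+.5)/3-.5+120)
ps=lambda u,v:((u-390+.5)/2.5-.5+190,(v+.5)/2.5-.5+155)
tip=[-.105-.042*np.sin(.5),.141,.097+.042*np.cos(.5)]
obs=[(T,pt(44,34),[.15,.18,.085]),(T,pt(39,276),[-.15,.18,.085]),(T,pt(336,32),[.15,-.18,.085]),(T,pt(63,249),tip),(T,pt(216,308),[-.190,-.035,.103]),
(S,ps(412,240),[.15,-.18,.085]),(S,ps(741,293),[.15,.18,.085]),(S,ps(757,95),[-.15,.18,.085]),(S,ps(730,74),tip)]
def W(p,h):
    c,s=np.cos(p[2]),np.sin(p[2]); h=np.asarray(h); return np.array([p[0]+c*h[0]-s*h[1],p[1]+s*h[0]+c*h[1],h[2]])
def clip(a): return [.095-.139*np.cos(a),-.174,.117+.139*np.sin(a)]
def res(p):
    r=[proj(f,W(p,h))[0]-px for f,px,h in obs]
    r+= [proj(T,W(p,clip(p[3])))[0]-pt(339,148), proj(S,W(p,clip(p[3])))[0]-ps(446,58)]
    return np.ravel(r)
if __name__=="__main__":
    s=least_squares(res,[.55,.05,0,.7],loss="soft_l1"); print(s.x,s.fun.reshape(-1,2).round(1))
    p=s.x
    for n,h in dict(tip=tip,bar=[-.19,-.035,.103],hinge=[.095,-.035,.117]).items(): print(n,W(p,h).round(4))
    np.save("p.npy",p)
E
python3 fit.py
```

```text
[0.67644225 0.08213934 0.02871245 0.59067191] [[-0.6 -0.3]
 [-0.9  0. ]
 [-0.  -0.4]
 [ 0.   0.1]
 [ 0.2 -0.3]
 [-1.7 -0.6]
 [-0.9 -0.4]
 [ 0.8 -1.4]
 [-0.  -0.5]
 [-0.4 -0.3]
 [ 0.2  0.9]]
tip [0.5473 0.2195 0.1339]
bar [0.4875 0.0417 0.103 ]
hinge [0.7724 0.0499 0.117 ]
```

```bash
python3 -m handwheel '[{"dx":5,"dz":-1,"wz":-0.09,"claw":0},{"dx":6,"dz":-1,"wz":-0.09,"claw":0},{"dx":6,"dz":-1,"wz":-0.09,"claw":0},{"dx":6,"dz":-1,"wz":-0.09,"claw":0},{"dx":6,"dz":-1,"wz":-0.09,"claw":0},{"dx":6,"dz":-1,"wz":-0.09,"claw":0},{"dx":6,"wz":-0.09,"claw":0},{"dx":6,"wz":-0.09,"claw":0}]' 30
```

```text
schema error: expected keys dx, dy, dz, wx, wy, wz, claw
```

All keys are needed in each row.

```bash
python3 -m handwheel '[{"dx":5,"dy":0,"dz":-1,"wx":0,"wy":0,"wz":-0.09,"claw":0},{"dx":6,"dy":0,"dz":-1,"wx":0,"wy":0,"wz":-0.09,"claw":0},{"dx":6,"dy":0,"dz":-1,"wx":0,"wy":0,"wz":-0.09,"claw":0},{"dx":6,"dy":0,"dz":-1,"wx":0,"wy":0,"wz":-0.09,"claw":0},{"dx":6,"dy":0,"dz":-1,"wx":0,"wy":0,"wz":-0.09,"claw":0},{"dx":6,"dy":0,"dz":-1,"wx":0,"wy":0,"wz":-0.09,"claw":0},{"dx":6,"dy":0,"dz":0,"wx":0,"wy":0,"wz":-0.09,"claw":0},{"dx":6,"dy":0,"dz":0,"wx":0,"wy":0,"wz":-0.09,"claw":0}]' 30
```

```text
clock: 2.0
position: [0.5841, -0.2824, 0.2913]
tool_rot: [3.141, -0.0, 1.102]
force: [0.3, -0.3, 0.7]
grip_width: -0.0003
finger_force: 0.0
```

```bash
python3 -m handwheel '[{"dx":4.5,"dy":-4,"dz":0,"wx":0,"wy":0,"wz":-0.062,"claw":0},{"dx":5,"dy":-3.5,"dz":0,"wx":0,"wy":0,"wz":-0.062,"claw":0},{"dx":5.5,"dy":-2.5,"dz":0,"wx":0,"wy":0,"wz":-0.062,"claw":0},{"dx":5.5,"dy":-2.5,"dz":0,"wx":0,"wy":0,"wz":-0.062,"claw":0},{"dx":5.5,"dy":-2,"dz":0,"wx":0,"wy":0,"wz":-0.062,"claw":0},{"dx":5.5,"dy":-2,"dz":0,"wx":0,"wy":0,"wz":-0.062,"claw":0},{"dx":5.5,"dy":-2,"dz":0,"wx":0,"wy":0,"wz":-0.062,"claw":0},{"dx":5.5,"dy":-1,"dz":0,"wx":0,"wy":0,"wz":-0.062,"claw":0}]'; python3 - <<'E'
from h import *
f=grab("wrist"); cv2.imwrite("pics/w1.png",f["frame"]); np.save("w1.npy",f,allow_pickle=True)
for n in ["lamp_switch","handle","clip"]:
  for d in optics.masks_of(n,"wrist")[:2]:
    ys,xs=np.nonzero(d["region"]); print(n,d["p"],d["rect"],xs.mean(),ys.mean())
from fit import W,tip
p=np.load("p.npy"); print(proj(f,[W(p,tip),W(p,[-.19,-.035,.103])]),monitor.observe()["position"])
E
```

```text
clock: 3.0
position: [0.5013, 0.1835, 0.2916]
tool_rot: [3.141, 0.0, 1.597]
force: [1.3, 0.5, -0.2]
grip_width: -0.0
finger_force: 0.0
lamp_switch 0.54 [302.8, 131.1, 23.8, 17.7] 312.59354838709675 137.30645161290323
handle 0.55 [235.0, 173.1, 277.0, 188.6] 394.67479267720233 247.32864966358943
[[309.95499178 137.78261951]
 [243.48225285 284.30559268]] [0.50184404 0.18246963 0.2912793 ]
```

View pics/w1.png

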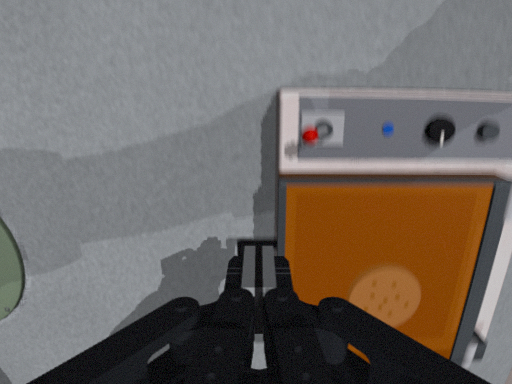

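The wrist view shows the red ball at (311,136), where the fit predicts (310,138); the housing pose is good. Descending in front of the toggle.

```bash
python3 -m handwheel '[{"dx":3.7,"dy":-1.3,"dz":0,"wx":0,"wy":0,"wz":0,"claw":0},{"dx":0,"dy":0,"dz":6,"wx":0,"wy":0,"wz":0,"claw":0},{"dx":0,"dy":0,"dz":5,"wx":0,"wy":0,"wz":0,"claw":0},{"dx":0,"dy":0,"dz":4,"wx":0,"wy":0,"wz":0,"claw":0},{"dx":0,"dy":0,"dz":1.7,"wx":0,"wy":0,"wz":0,"claw":0},{"dx":0,"dy":0,"dz":0,"wx":0,"wy":0,"wz":0,"claw":0}]'
```

```text
clock: 3.95
position: [0.4884, 0.2178, 0.1242]
tool_rot: [-3.141, 0.001, 1.594]
force: [-0.2, -0.8, -0.3]
grip_width: -0.0002
finger_force: 0.0
```

```bash
python3 -m handwheel '[{"dx":0.1,"dy":2,"dz":0,"wx":0,"wy":0,"wz":0,"claw":0},{"dx":0,"dy":1.5,"dz":0,"wx":0,"wy":0,"wz":0,"claw":0},{"dx":0,"dy":1,"dz":0,"wx":0,"wy":0,"wz":0,"claw":0},{"dx":0,"dy":1,"dz":0,"wx":0,"wy":0,"wz":0,"claw":0},{"dx":0,"dy":1,"dz":0,"wx":0,"wy":0,"wz":0,"claw":0},{"dx":0,"dy":0.5,"dz":0,"wx":0,"wy":0,"wz":0,"claw":0}]'
```

```text
clock: 4.7
position: [0.5589, 0.2211, 0.1245]
tool_rot: [3.141, -0.0, 1.594]
force: [-1.7, -0.7, 2.4]
grip_width: -0.0003
finger_force: 0.8
```

```bash
python3 - <<'E'
from h import *
from fit import W
p=np.load("p.npy")
for n in ["top","scene"]:
    f=grab(n); im=f["frame"].astype(int); m=(im[...,2]>120)&(im[...,1]<70)&(im[...,0]<70)
    k=proj(f,W(p,[-.105,.141,.134]))[0]; yy,xx=np.mgrid[:384,:512]; m&=(np.hypot(xx-k[0],yy-k[1])<20)
    print(n,m.sum(),xx[m].mean() if m.any() else None,yy[m].mean() if m.any() else None,[ (a,proj(f,W(p,[-.105+.042*np.sin(a-.5),.141,.097+.042*np.cos(a-.5)]))[0].round(1)) for a in (0,.5,.8,1.)])
E
```

```text
top 0 None None [(0, array([185.7, 202.8])), (0.5, array([185.6, 196.8])), (0.8, array([185.7, 193.3])), (1.0, array([185.9, 191.3]))]
scene 9 324.77777777777777 191.11111111111111 [(0, array([325.7, 183.8])), (0.5, array([325.3, 187.4])), (0.8, array([324.8, 190.8])), (1.0, array([324.5, 193.5]))]
```

```bash
python3 -m handwheel '[{"dx":0,"dy":0.4,"dz":0,"wx":0,"wy":0,"wz":0,"claw":0},{"dx":0,"dy":0.3,"dz":0,"wx":0,"wy":0,"wz":0,"claw":0},{"dx":0,"dy":0.0,"dz":0,"wx":0,"wy":0,"wz":0,"claw":0}]'
```

```text
clock: 5.18
position: [0.5652, 0.2213, 0.1242]
tool_rot: [-3.142, -0.0, 1.595]
force: [0.3, -0.6, -0.6]
grip_width: 0.0001
finger_force: 0.2
```

```bash
python3 -m handwheel '[{"dx":0,"dy":0.3,"dz":0,"wx":0,"wy":0,"wz":0,"claw":0},{"dx":0,"dy":0,"dz":0,"wx":0,"wy":0,"wz":0,"claw":0}]';  python3 -m handwheel '[{"dx":0,"dy":0.2,"dz":0,"wx":0,"wy":0,"wz":0,"claw":0},{"dx":0,"dy":0,"dz":0,"wx":0,"wy":0,"wz":0,"claw":0}]'
```

```text
clock: 5.42
position: [0.5672, 0.2215, 0.124]
tool_rot: [-3.14, 0.0, 1.595]
force: [-6.4, 0.2, 1.5]
grip_width: 0.0001
finger_force: 3.7
clock: 5.68
position: [0.5678, 0.2215, 0.1238]
tool_rot: [-3.137, 0.001, 1.596]
force: [-16.6, -0.9, 6.1]
grip_width: -0.0
finger_force: 8.9
```

Toggle is at its end stop. Backing off, rising and going over the bar, tilting by 0.25.

```bash
python3 -m handwheel '[{"dx":0,"dy":-4,"dz":0,"wx":0,"wy":0,"wz":0,"claw":0},{"dx":0,"dy":-2,"dz":-5,"wx":0,"wy":0,"wz":0,"claw":0},{"dx":0,"dy":-3,"dz":-4,"wx":0,"wy":0,"wz":0,"claw":33},{"dx":-6,"dy":0,"dz":0,"wx":0,"wy":0,"wz":0,"claw":33},{"dx":-6,"dy":-0.2,"dz":0,"wx":0,"wy":0,"wz":0,"claw":33},{"dx":-6,"dy":-0.2,"dz":0,"wx":-0.125,"wy":0,"wz":0,"claw":33},{"dx":0,"dy":0,"dz":0,"wx":-0.125,"wy":0,"wz":-0.004,"claw":33},{"dx":0,"dy":0,"dz":0,"wx":0,"wy":0,"wz":0,"claw":33}]'; python3 - <<'E'
from h import *
from fit import W
p=np.load("p.npy"); print(monitor.observe()["tool_rot"])
f=grab("scene");g=grab("wrist");a=cv2.resize(f["frame"][155:255,190:350],None,fx=2.5,fy=2.5,interpolation=2)
b=g["frame"][134:384]; cv2.imwrite("pics/c2.png",cv2.resize(np.hstack([a,b]),None,fx=.87,fy=.87)); print(np.hstack([a,b]).shape)
print(proj(g,[W(p,[-.19,-.035+s,.103]) for s in(-.055,0,.055)]),proj(f,[W(p,[-.105+.042*np.sin(a-.5),.141,.097+.042*np.cos(a-.5)]) for a in (0,.5,.8,1.)]))
im=f["frame"].astype(int); m=(im[...,2]>110)&(im[...,1]<80)&(im[...,0]<80)
m[:170]=0;m[205:]=0;m[:,:315]=0;m[:,335:]=0;print(np.argwhere(m).mean(0),m.sum())
E
```

```text
clock: 6.68
position: [0.4796, 0.0384, 0.2148]
tool_rot: [2.89, 0.002, 1.598]
force: [0.3, 0.5, 0.8]
grip_width: 0.0282
finger_force: 0.0
[2.88985149e+00 1.77859097e-03 1.59798946e+00]
(250, 912, 3)
[[234.27625115 248.68848313]
 [232.53685708 187.47515139]
 [230.73115498 117.63789608]] [[325.67328725 183.84443565]
 [325.27748465 187.36251734]
 [324.8337333  190.79330281]
 [324.47435388 193.45035102]]
[194.33333333 324.11111111] 9
```

View pics/c2.png

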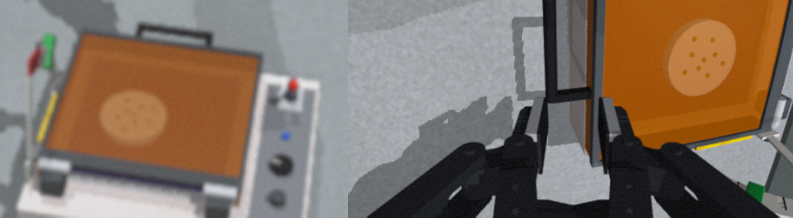

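The toggle stands at its rear stop (scene, ball row 194). In the wrist view the bar is at column 234, predicted 233. Descending on the bar.

```bash
python3 -m handwheel '[{"dx":0.3,"dy":-2,"dz":0,"wx":0,"wy":0,"wz":0,"claw":33},{"dx":0,"dy":0,"dz":4.5,"wx":0,"wy":0,"wz":0,"claw":33},{"dx":0,"dy":0,"dz":3.5,"wx":0,"wy":0,"wz":0,"claw":33},{"dx":0,"dy":0,"dz":2.5,"wx":0,"wy":0,"wz":0,"claw":33},{"dx":0,"dy":0,"dz":1.5,"wx":0,"wy":0,"wz":0,"claw":33},{"dx":0,"dy":0,"dz":0.9,"wx":0,"wy":0,"wz":0,"claw":33},{"dx":0,"dy":0,"dz":0,"wx":0,"wy":0,"wz":0,"claw":33}]'; python3 - <<'E'
from h import *
from fit import W
p=np.load("p.npy"); g=grab("wrist");cv2.imwrite("pics/w2.png",g["frame"])
print(proj(g,[W(p,[-.19,-.035+s,.103]) for s in(-.055,0,.055)]))
E
```

```text
clock: 7.65
position: [0.4932, 0.0429, 0.0839]
tool_rot: [2.892, 0.001, 1.599]
force: [0.5, -0.1, 0.7]
grip_width: 0.0282
finger_force: 0.0
[[256.87477304 378.3780195 ]
 [256.61848193 285.97418324]
 [256.31698972 162.05493206]]
```

View pics/w2.png

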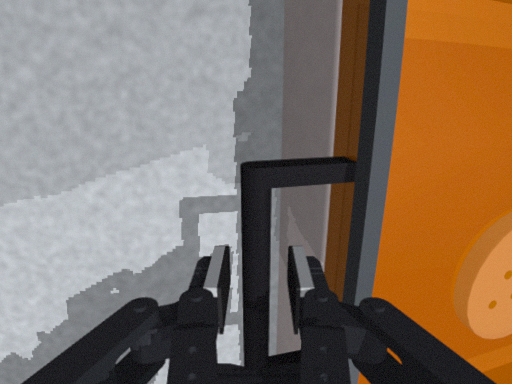

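The bar runs at column 257 midway between the pads (230 and 290). Closing.

```bash
python3 -m handwheel '[{"dx":0,"dy":0,"dz":0,"wx":0,"wy":0,"wz":0,"claw":0},{"dx":0,"dy":0,"dz":0,"wx":0,"wy":0,"wz":0,"claw":0},{"dx":0,"dy":0,"dz":0,"wx":0,"wy":0,"wz":0,"claw":0},{"dx":0,"dy":0,"dz":0,"wx":0,"wy":0,"wz":0,"claw":0}]' 70
```

```text
clock: 8.2
position: [0.492, 0.0424, 0.0847]
tool_rot: [2.892, 0.001, 1.599]
force: [-9.3, 2.3, 6.0]
grip_width: 0.0099
finger_force: 68.2
```

```bash
python3 -m handwheel '[{"dx":0,"dy":0.11,"dz":-0.7,"wx":0.025,"wy":0,"wz":0,"claw":0},{"dx":0,"dy":0.11,"dz":-0.7,"wx":0.025,"wy":0,"wz":0,"claw":0},{"dx":0,"dy":0.22,"dz":-1.39,"wx":0.05,"wy":0,"wz":0,"claw":0},{"dx":0,"dy":0,"dz":0,"wx":0,"wy":0,"wz":0,"claw":0}]'
```

```text
clock: 8.7
position: [0.4901, 0.0424, 0.1131]
tool_rot: [2.994, 0.0, 1.598]
force: [-7.2, 5.0, -5.8]
grip_width: 0.0098
finger_force: 69.7
```

```bash
python3 -m handwheel '[{"dx":0,"dy":0.22,"dz":-1.39,"wx":0.05,"wy":0,"wz":0,"claw":0},{"dx":0,"dy":0.22,"dz":-1.39,"wx":0.05,"wy":0,"wz":0,"claw":0},{"dx":0,"dy":0.22,"dz":-1.39,"wx":0.05,"wy":0,"wz":0,"claw":0},{"dx":0,"dy":0.22,"dz":-1.39,"wx":0.05,"wy":0,"wz":0,"claw":0},{"dx":0,"dy":0.22,"dz":-1.39,"wx":0.05,"wy":0,"wz":0,"claw":0},{"dx":0,"dy":0.22,"dz":-1.39,"wx":0.05,"wy":0,"wz":0,"claw":0},{"dx":0,"dy":0.22,"dz":-1.39,"wx":0.05,"wy":0,"wz":0,"claw":0},{"dx":0,"dy":0,"dz":0,"wx":0,"wy":0,"wz":0,"claw":0}]'
cat > look.py <<'E'
from h import *
import sys
from fit import W
p=np.load("p.npy"); st=monitor.observe(); P=st["position"]; r=st["tool_rot"]
from scipy.spatial.transform import Rotation as Ro
z=Ro.from_euler("xyz",r).as_matrix()[:,2]; b=P-.019*z; H=W(p,[.095,-.035,.117])
c,s=np.cos(p[2]),np.sin(p[2]); hx=c*(H-b)[0]+s*(H-b)[1]
print("shield from tcp",np.arctan2(b[2]-H[2],hx)+np.arctan2(.014,.285),"r",np.hypot(hx,b[2]-H[2]),st["force"])
tag=sys.argv[1]; out=[]
for n,sz in [("scene",(60,45)),("wrist",None),("top",(60,45))]:
    f=grab(n); np.save(f"{n}_{tag}.npy",f,allow_pickle=True)
    q=proj(f,W(p,[.095-.139*np.cos(.6),-.174,.117+.139*np.sin(.6)]))[0]; print(n,q)
    if sz:
        x,y=(q-[30,22]).astype(int); print("crop",x,y); out.append(cv2.resize(f["frame"][y:y+45,x:x+60],(390,292),interpolation=2))
    else: out.append(cv2.resize(f["frame"],(390,292)))
out.append(np.zeros_like(out[0])); cv2.imwrite(f"pics/l{tag}.png",np.vstack([np.hstack(out[:2]),np.hstack(out[2:])]))
E
python3 look.py 1
```

```text
clock: 9.7
position: [0.5057, 0.0428, 0.2097]
tool_rot: [-2.939, 0.001, 1.598]
force: [-7.3, 0.6, -4.4]
grip_width: 0.0096
finger_force: 70.7
shield from tcp 0.44946812931071495 r 0.28556775669723744 [-7.27433253  0.57163679 -4.36265124]
scene [212.17221971 178.69667948]
crop 182 156
wrist [491.41645131 454.63070301]
top [277.26992905 168.40134224]
crop 247 146
```

View pics/l1.png

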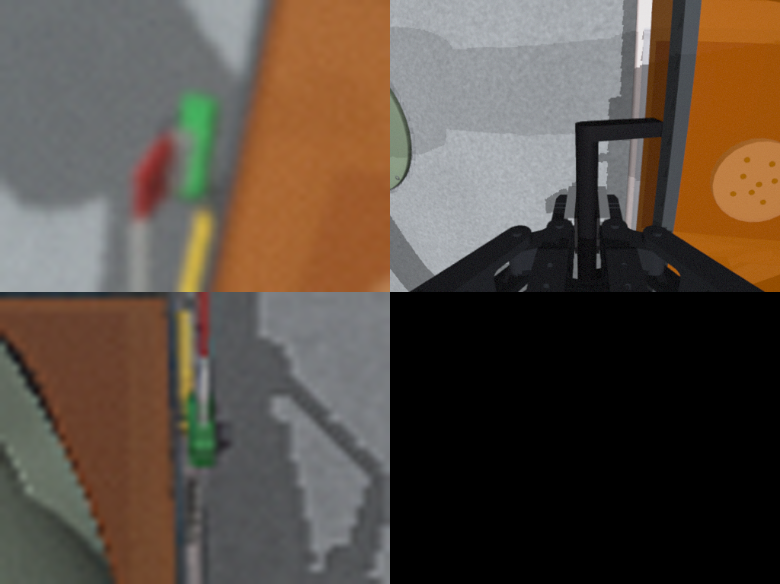

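The crops show the clip (scene crop, ball of green near (197,147)) just above the yellow pointer's end at (204,212), red part beyond; so the shield is a bit below the clip. Refining the clip angle by rendering the clip box against the green pixels.

```bash
cat > cf.py <<'E'
from h import *
from fit import W
from scipy.optimize import least_squares
p=np.load("p.npy")
def box(a,r0,r1,tw,y0,y1):
    return np.array([W(p,[.095-r*np.cos(a)+t*np.sin(a),y,.117+r*np.sin(a)+t*np.cos(a)]) for r in(r0,r1) for t in(-tw,tw) for y in(y0,y1)])
def sil(f,B,off,win,k=12):
    q=proj(f,B)+off-win[:2]; h=cv2.convexHull(((q+.5)*k).astype(np.float32)).astype(np.int32)
    m=np.zeros((win[3]*k,win[2]*k),np.float32); cv2.fillConvexPoly(m,h,1.); return cv2.resize(m,(win[2],win[3]),interpolation=cv2.INTER_AREA)
def green(f,win):
    x,y,w,h=win; im=f["frame"][y:y+h,x:x+w].astype(float); g=im[...,1]-np.maximum(im[...,0],im[...,2]); return np.clip(g/np.percentile(g,99.),0,1)
def yellow(f,win):
    x,y,w,h=win; im=f["frame"][y:y+h,x:x+w].astype(float); g=np.minimum(im[...,1]-im[...,0]*1.6,1.7*im[...,1]-im[...,2]); return np.clip(g/np.percentile(g,99.),0,1)
for n in["top","scene"]:
  for tag in["0","_1"]:
    f=np.load(f"{n}{tag}.npy",allow_pickle=True).item()
    q=proj(f,W(p,[.095-.139*np.cos(.6),-.174,.117+.139*np.sin(.6)]))[0]; win=[int(q[0])-14,int(q[1])-14,28,28]
    g=green(f,win); yy,xx=np.mgrid[:28,:28]
    c=np.array([(g*xx).sum(),(g*yy).sum()])/g.sum()+win[:2]
    best=[]
    for a in np.arange(.4,.85,.01):
        B=box(a,.117,.161,.008,-.181,-.167)
        for o in [(i,j) for i in np.arange(-1,1.1,.5) for j in (0,)] if n=="top" else [(i,j) for i in np.arange(-1,1.1,.5) for j in np.arange(-.5,.6,.5)]:
            best.append((((sil(f,B,o,win)-g)**2).sum(),a,o))
    best.sort(key=lambda t:t[0]); print(n,tag,"centroid",c.round(2),g.sum().round(1),[(round(e,2),round(a,2),o) for e,a,o in best[:4]])
    print([ (a,proj(f,W(p,[.095-.139*np.cos(a),-.174,.117+.139*np.sin(a)]))[0].round(2)) for a in(.5,.6,.7)])
E
python3 cf.py
```

```text
top 0 centroid [277.41 167.52] 31.7 [(np.float64(12.94), np.float64(0.65), (np.float64(0.0), 0)), (np.float64(13.09), np.float64(0.67), (np.float64(0.0), 0)), (np.float64(13.11), np.float64(0.66), (np.float64(0.0), 0)), (np.float64(13.24), np.float64(0.64), (np.float64(0.0), 0))]
[(0.5, array([277.12, 171.28])), (0.6, array([277.27, 168.4 ])), (0.7, array([277.4, 165.2]))]
top _1 centroid [277.33 167.51] 32.7 [(np.float64(12.02), np.float64(0.65), (np.float64(0.0), 0)), (np.float64(12.22), np.float64(0.64), (np.float64(0.0), 0)), (np.float64(12.36), np.float64(0.66), (np.float64(0.0), 0)), (np.float64(12.4), np.float64(0.67), (np.float64(0.0), 0))]
[(0.5, array([277.12, 171.28])), (0.6, array([277.27, 168.4 ])), (0.7, array([277.4, 165.2]))]
scene 0 centroid [211.99 177.21] 55.4 [(np.float64(29.31), np.float64(0.64), (np.float64(0.0), np.float64(-0.5))), (np.float64(29.57), np.float64(0.74), (np.float64(1.0), np.float64(0.5))), (np.float64(29.6), np.float64(0.64), (np.float64(0.0), np.float64(0.0))), (np.float64(29.67), np.float64(0.66), (np.float64(0.0), np.float64(0.0)))]
[(0.5, array([213.05, 179.94])), (0.6, array([212.17, 178.7 ])), (0.7, array([211.19, 177.91]))]
scene _1 centroid [212.01 177.05] 58.1 [(np.float64(27.61), np.float64(0.64), (np.float64(0.0), np.float64(-0.5))), (np.float64(27.88), np.float64(0.74), (np.float64(1.0), np.float64(0.5))), (np.float64(27.93), np.float64(0.68), (np.float64(0.5), np.float64(0.0))), (np.float64(27.94), np.float64(0.73), (np.float64(1.0), np.float64(0.5)))]
[(0.5, array([213.05, 179.94])), (0.6, array([212.17, 178.7 ])), (0.7, array([211.19, 177.91]))]
```

```bash
python3 -m handwheel '[{"dx":0,"dy":0.22,"dz":-1.39,"wx":0.05,"wy":0,"wz":0,"claw":0},{"dx":0,"dy":0.22,"dz":-1.39,"wx":0.05,"wy":0,"wz":0,"claw":0},{"dx":0,"dy":0.22,"dz":-1.39,"wx":0.05,"wy":0,"wz":0,"claw":0},{"dx":0,"dy":0.15,"dz":-0.97,"wx":0.035,"wy":0,"wz":0,"claw":0},{"dx":0,"dy":0,"dz":0,"wx":0,"wy":0,"wz":0,"claw":0},{"dx":0,"dy":0,"dz":0,"wx":0,"wy":0,"wz":0,"claw":0}]'; python3 look.py 2
```

```text
clock: 10.6
position: [0.5269, 0.0434, 0.2566]
tool_rot: [-2.755, 0.001, 1.599]
force: [-6.9, 0.2, -4.1]
grip_width: 0.0095
finger_force: 71.3
shield from tcp 0.6320813969948125 r 0.2856161418780417 [-6.87540788  0.17127225 -4.08865587]
scene [212.17221971 178.69667948]
crop 182 156
wrist [463.19210013 424.22566125]
top [277.26992905 168.40134224]
crop 247 146
```

View pics/l2.png

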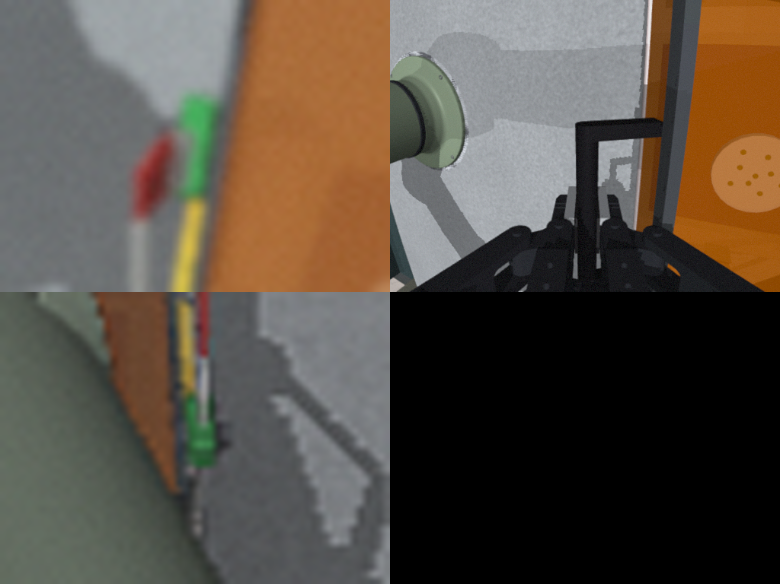

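Pointer and clip now meet end to end in both crops (scene crop (195,198), top crop (190,394)). Checking it numerically with row profiles in the top view.

```bash
python3 - <<'E'
from h import *
from fit import W
p=np.load("p.npy")
def tp(f,r,t,y,a): return proj(f,W(p,[.095-r*np.cos(a)+t*np.sin(a),y,.117+r*np.sin(a)+t*np.cos(a)]))[0].round(2)
for tag,a in(("0",0.),("_1",.449),("_2",.632)):
    f=np.load(f"top{tag}.npy",allow_pickle=True).item(); im=f["frame"].astype(int)[146:182,271:284]
    B,G,R=im[...,0],im[...,1],im[...,2]
    ye=np.clip(np.minimum(R,G)-B-10,0,None); gr=np.clip(G-np.maximum(R,B)-8,0,None)
    print(tag,"tip pred",tp(f,.116,0,-.166,a))
    print("Y",dict(zip(range(146,182),ye.max(1)))); print("G",dict(zip(range(146,182),gr.max(1))), "Gcols", gr.sum(0))
    if tag=="_2":
        for r in range(155,177): print(r,[f"{x[2]},{x[1]},{x[0]}" for x in im[r-146][2:11]])
    for c in(.6,.64): print(c,"inner t+/-",tp(f,.117,.008,-.174,c),tp(f,.117,-.008,-.174,c),"outer",tp(f,.161,.008,-.174,c),tp(f,.161,-.008,-.174,c))
E
```

```text
0 tip pred [273.86 173.7 ]
Y {146: np.int64(0), 147: np.int64(0), 148: np.int64(13), 149: np.int64(18), 150: np.int64(15), 151: np.int64(50), 152: np.int64(55), 153: np.int64(54), 154: np.int64(63), 155: np.int64(63), 156: np.int64(63), 157: np.int64(63), 158: np.int64(63), 159: np.int64(64), 160: np.int64(62), 161: np.int64(61), 162: np.int64(49), 163: np.int64(48), 164: np.int64(46), 165: np.int64(47), 166: np.int64(69), 167: np.int64(70), 168: np.int64(68), 169: np.int64(71), 170: np.int64(71), 171: np.int64(64), 172: np.int64(68), 173: np.int64(67), 174: np.int64(22), 175: np.int64(19), 176: np.int64(20), 177: np.int64(20), 178: np.int64(20), 179: np.int64(18), 180: np.int64(21), 181: np.int64(19)}
G {146: np.int64(0), 147: np.int64(0), 148: np.int64(0), 149: np.int64(0), 150: np.int64(0), 151: np.int64(0), 152: np.int64(0), 153: np.int64(0), 154: np.int64(0), 155: np.int64(0), 156: np.int64(0), 157: np.int64(0), 158: np.int64(0), 159: np.int64(0), 160: np.int64(0), 161: np.int64(4), 162: np.int64(24), 163: np.int64(36), 164: np.int64(34), 165: np.int64(30), 166: np.int64(33), 16
[... 5598 characters left out ...]
'70,93,75', '40,89,52', '40,86,48', '48,83,56', '72,79,76', '86,87,91']
173 ['103,68,48', '58,57,55', '80,80,84', '110,103,105', '73,72,73', '90,90,92', '84,84,88', '83,82,85', '84,83,87']
174 ['103,69,46', '60,59,58', '61,66,68', '70,70,71', '77,75,76', '91,92,95', '84,85,88', '79,80,82', '79,81,83']
175 ['104,67,42', '56,57,57', '52,56,60', '46,47,47', '72,73,72', '90,90,92', '78,80,83', '79,81,82', '83,84,88']
176 ['85,61,45', '77,65,56', '52,57,61', '54,55,54', '86,86,87', '84,86,87', '83,85,88', '83,86,88', '84,85,88']
0.6 inner t+/- [277.08 162.22] [276.92 165.72] outer [277.63 171.16] [277.46 174.67]
0.64 inner t+/- [277.12 161.1 ] [276.97 164.75] outer [277.69 169.64] [277.53 173.3 ]
```

The top-view rows put the clip at about 0.64 (green rows 161.5–172.5), and the shield is at 0.632. Making a last small correction.

```bash
python3 -m handwheel '[{"dx":0,"dy":0.04,"dz":-0.25,"wx":0.009,"wy":0,"wz":0,"claw":0},{"dx":0,"dy":0,"dz":0,"wx":0,"wy":0,"wz":0,"claw":0},{"dx":0,"dy":0,"dz":0,"wx":0,"wy":0,"wz":0,"claw":0},{"dx":0,"dy":0,"dz":0,"wx":0,"wy":0,"wz":0,"claw":0}]'; python3 look.py 3; python3 - <<'E'
from h import *
f=np.load("scene_3.npy",allow_pickle=True).item(); im=f["frame"].astype(int); m=(im[...,2]>110)&(im[...,1]<80)&(im[...,0]<80)
m[:170]=0;m[205:]=0;m[:,:315]=0;m[:,335:]=0;print(np.argwhere(m).mean(0),m.sum())
s=monitor.observe(); print(np.abs(s["qd"]).max())
E
```

```text
clock: 11.25
position: [0.5282, 0.0434, 0.2589]
tool_rot: [-2.746, 0.001, 1.599]
force: [-7.1, 0.6, -3.2]
grip_width: 0.0098
finger_force: 71.4
shield from tcp 0.6412394805307959 r 0.2856315063755802 [-7.05594681  0.56685244 -3.23325244]
scene [212.17221971 178.69667948]
crop 182 156
wrist [461.94694278 422.67094375]
top [277.26992905 168.40134224]
crop 247 146
[194.66666667 323.88888889] 9
0.0013534478559011607
```

View pics/l3.png

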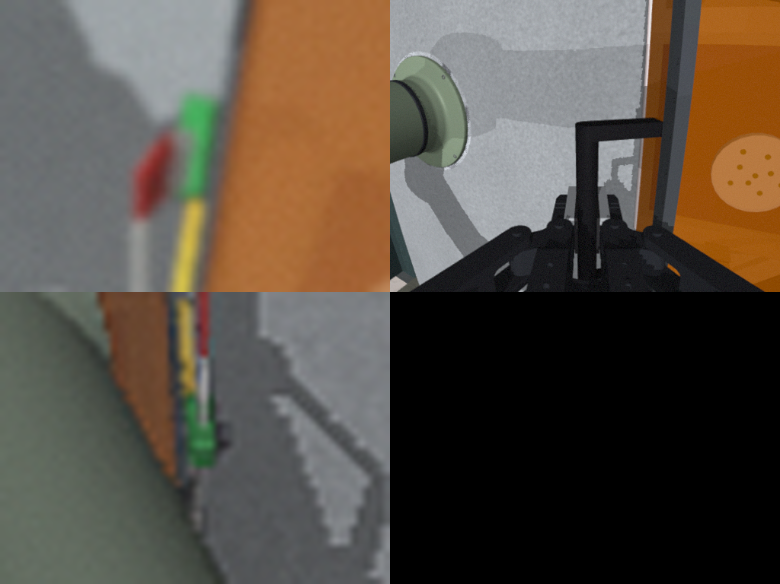

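The pointer runs straight into the clip in both crops (scene crop (195,198), top crop (190,394)). The toggle is on, the grip is firm and the arm is still.

```bash
python3 -c "
from workcell import job_done
print(job_done())"
```

```text
the job is handed in; nothing more can be done
None
```

I switched the lamp on with the shield shut, then lifted the shield to about 0.64 rad, where the pointer lines up with the green clip (my estimate from the pictures is 0.64 ± 0.02), and handed the job in at about 11 s with the arm still holding the bar steady.

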